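Fit the spy-port glass and screw down its retaining ring

ROBOT

A 7-joint arm with a two-finger parallel gripper is mounted at the origin on a cart in front of the work surface, level with it; the furniture and walls round the work are solid. World frame = base frame: x ahead of the robot, y to its left, z up, the work surface at z = 0. Lengths are in m, angles in rad, forces in N, time in s.
With the tool pointing down it reaches from about 0.4 to 0.85 m from the base axis. Payload 10.4 kg.
Tool frame: the origin (TCP) lies between the finger pads; the fingertips stand 14 mm ahead of it and the grasp point (between the pads) lies 5 mm behind it; z points along the fingers, y is the line along which they close (so a half turn about z gives the same grasp; the last joint's range is limited). The gripper opens to 85 mm and grips with 20 to 120 N. Pads are 22 mm wide; open, the fingers measure 114 mm over their backs; the gripper's body (76 mm by 85 mm) begins 54 mm behind the grasp point. The pads swing forward as they close: fully open they stand 13 mm farther back than shut.
Start: joints at [1.121, 0.332, -0.065, 1.46, 0.022, 1.35, -0.088], TCP at [0.259, -0.569, 0.245] pointing down, gripper open.
Joint ranges: [-2.6, 2.6], [-0.5, 2.12], [-1.47, 1.34], [0.16, 2.42], [-1.27, 4.41], [0.06, 2.06], [-2.6, 2.6]. Speed limits (rad/s): [2.22, 2.22, 2.79, 2.79, 3.14, 3.14, 3.14].

INTERFACE

Orientations are given as [roll, pitch, yaw] about the fixed x, y, z axes, in that order (R = Rz(yaw) Ry(pitch) Rx(roll)).
In Python, from station import * gives the robot as it stands.
- The arm moves only by the tool drive_tool, never from a script. Its argument "motion" is one flat list of numbers, 5 for each row, row after row: the shift along the tool's x, y, z in mm, then the turn about the tool's z in rad, then the finger opening in mm, from 0 to 85.4. In form: [tx, ty, tz, roll, jaw, tx, ty, tz, roll, jaw, ...]. A call has 1 to 12 rows; each row shifts and turns the commanded pose from where the row before left it, along the tool's axes as they then stand; what a row does not reach is not made up. A row lasts 1/10 s, in which the tool goes at most 50 mm and 8.59 degrees, less where a joint would pass 70% of its speed; a pose out of reach is approached as far as the arm can. A call is refused whole if a number of a shift passes 50 or a number of a turn 0.15, either way. A call with a gripper value outside its range is refused whole. The fingers move at their own pace and stop on an object; "squeeze" is the grip in N (left out, the last holds). Time passes only in rows, so rows that do not move let the fingers close. It gives the time, the measured TCP pose, the force, the opening and the grip force at its end, in the units of the state.
- sense(): the state, without advancing time (a new reading comes with each control period).
- capture(name): name is "scene" or "top" or "wrist"; returns a dict with "color" (480x640x3 uint8, red, green, blue), "fov_y" (degrees; the focal length in pixels is half the picture's height over the tangent of half this angle, whatever the lens; pixels are square), "cx", "cy" (the principal point, pixels), "rvec" (rotation vector, rad) and "tvec" (3), from world to camera coordinates, as OpenCV has them. Camera axes: x right, y down, z forward; pixel columns grow to the right and rows downward; lengths in m; the calibration is good to about 2 mm. A picture is of the moment at which its call begins. There is no depth.
- job_done(): hands the job in; it is judged then, once.
The state is a dict: "t": time; "joint_pos": joint angles; "dq": joint speeds; "joint_torque": joint torques, N m; "tcp_pos": TCP position; "tool_rot": TCP orientation; "force": force on the tool from outside, world axes, zero at the start; "moment": the same for the moment, N m; "width": finger opening in m; "grip_force": force on a finger pad.
Only numpy, scipy, OpenCV 4.12 (cv2) and the standard library are available. Lean on these libraries where they do the work, as an engineer would, in place of code of your own. Each camera call takes 0.05 s, during which the arm holds its last target. There are 200 camera calls.

TASK

Fit the kiln spy-port: lay the amber glass flat in the open cell so that it rests fully down on its seat, then put the brass retaining ring over it and screw it down clockwise until it is snug on the glass. Only snug: an overtightened ring cracks the glass, so stop soon after the torque of the pressed glass is felt. Let go of it and leave the clay lump, wooden block and tape roll where they are.

Things in the scene. Friction and masses are not known exactly. Their poses are not given: they have to be found in the camera images.
- cell: Spy-port cell, fixed to the table: grey 110x110x8 mm base plate, on it a round upright aluminium boss, 41 mm outside diameter, top at height 34 mm, with a 34 mm bore. Three steel pins of 5 mm diameter stick out sideways from the boss, 120 degrees apart, to 25 mm from the axis, centres at height 23 mm (varies by 0.7 mm either way). Origin: on the axis, underside of plate; z up.
- cell_rim (a point): Centre of the bore's mouth, at the boss top, 34 mm above the cell's origin. The bore has a 2 mm lead-in chamfer.
- cell_seat (a point): Centre of the black annular seat in the bore, 12 mm below the rim, 22 mm above the cell's origin (unloaded). The seat is sprung: it yields from about 8 N, then 15 N per mm, up to 3 mm.
- cell_index (a point): Middle of the yellow line on the base plate along the cell's +x, 40 mm from the axis (two more lines at 120 and 240 degrees). The pins stand near these lines but were set by hand: up to 29 degrees (0.5 rad) to either side, all three by the same angle, not measured: feel for it, or look.
- glass: Thick round amber glass, 32 mm diameter, 14 mm thick, 40 g, lying flat on the table. Origin: centre of its underside, z up. Seated, its top stands 2 mm above the boss. Hold it by its top 6 mm so that the fingers clear the boss, and let go when its lower half is in the bore: it drops the last 5 mm.
- ring: Brass retaining ring (hexagon cap nut with 22 mm sight hole), 40.5 mm high, 180 g, standing skirt down on the table. Origin: centre of its underside, z up. Round skirt of 58 mm diameter up to a shoulder at 26.5 mm. Inside the skirt's bottom run three rising thread lips, 43 mm clear diameter. Turned clockwise from above (yaw falling) they slide under the pins and draw it down 3.1 mm per rad.
- ring_hex (a point): On the ring's axis, 33.5 mm above its origin, mid-height of the hexagon (26.5 to 40.5 mm), 48 mm across flats, to be gripped and turned; its flats face 0, 60, 120... degrees from the ring's x axis. Fingertips must stay above the shoulder at 26.5 mm.
- ring_face (a point): On its axis, 22.5 mm above its origin: the inner face that presses on the glass, first 0.5 to 1.1 rad after the gaps' middles stood at the pins. From there, hardly pressing down, turning takes about 0.025 N m per N on the glass (a stopped hand feels only 0.1 to 0.2 N m). Snug is 10 to 20 N: 0.1 to 0.3 rad past the first 0.1 N m. Over 25 N is too tight, 35 N cracks it.
- ring_gap (a point): White mark on the skirt's lower edge at the ring's +x: middle of one of three 30 degree gaps between the lips (others at 120, 240 degrees). With the gaps over the pins (within 0.14 rad) the ring drops until its face rests on the glass, ring origin 13.5 mm above the cell's; else it stops on the pins 12 mm higher.
- clay_lump: Bystander: brown clay lump, 47x55x37 mm; origin at the centre of its underside. Leave alone.
- block: Bystander: plain brown wooden block lying flat, 46x80x22 mm; origin at the centre of its underside. Leave alone.
- tape: Bystander: masking tape roll lying flat, 102 mm across, 24 mm high; origin at the centre of its underside. Leave alone.
Things that resemble listed ones, but are neither listed nor needed, are in the scene too. There is more than one size of the glass; the one meant has the size given above.

How it is judged:
By the outcome, as a careful person would: the job done as asked, in the order asked, and still so for the second after the job is handed in, with the robot touching nothing.
It also fails if it takes over 70 s, if anything falls off the work surface, if the arm or the gripper's body presses on something with over 40 N, if the wrist force passes 120 N, or if a joint passes its speed limit or range.

## Working session

There is one attempt and no reset: what is moved stays moved. The work goes in short steps, Python scripts to look and compute and a tool call to move; the robot and the scene stay as the last step left them, time stands still between calls to the robot, and variables do not carry over. Pictures are saved under pics/ and viewed, at most 10 in all, crops included, and the job is handed in when it is done.

Besides the shell and the picture viewer there is one more tool, called in YAML: its name, and indented under it one key for each argument. drive_tool: Moves the arm, as the interface text tells. Its arguments: {"type":"object","properties":{"motion":{"type":"array","items":{"type":"number"}},"squeeze":{"type":"number"}},"required":["motion"]}

```bash
mkdir -p pics; ls; python3 - <<'E'
from station import *
import cv2,numpy as np
s=sense(); print(s)
for n in ["scene","top"]:
    c=capture(n); cv2.imwrite(f"pics/{n}0.png",c["color"][:,:,::-1]); print(n,c["fov_y"],c["cx"],c["cy"],c["rvec"],c["tvec"])
E
```

```text
pics
{'t': 0.0, 'joint_pos': array([ 1.12138413,  0.33285227, -0.06471202,  1.46099052,  0.02160923,
        1.34989807, -0.08849359]), 'dq': array([-0.00075994, -0.00203982,  0.00110745, -0.00032815, -0.00106976,
       -0.00162087, -0.00010201]), 'joint_torque': array([ 1.17736905e-03, -6.25439072e+01,  4.99272044e-02, -3.91602552e+01,
        1.62450713e-02,  9.98746196e-03, -7.04300362e-06]), 'tcp_pos': array([ 0.25857455, -0.56858911,  0.2445047 ]), 'tool_rot': array([-3.14014237e+00,  7.48143378e-05,  4.26854078e-01]), 'force': array([-0.11711125,  0.08065472,  0.06878371]), 'moment': array([-0.01773923, -0.01500797, -0.00914447]), 'grip_force': 0.0, 'width': 0.08570186219047818}
scene 51.74463088708983 321.48082592659125 240.4103908603274 [ 1.37232439 -2.18025028  0.92370429] [0.25494047 0.39635875 0.57389631]
top 54.55173802931372 302.35112517864 231.150743820939 [ 2.20831825 -2.20202188  0.0578378 ] [7.92914181e-04 5.60549010e-01 8.90900458e-01]
```

View pics/top0.png

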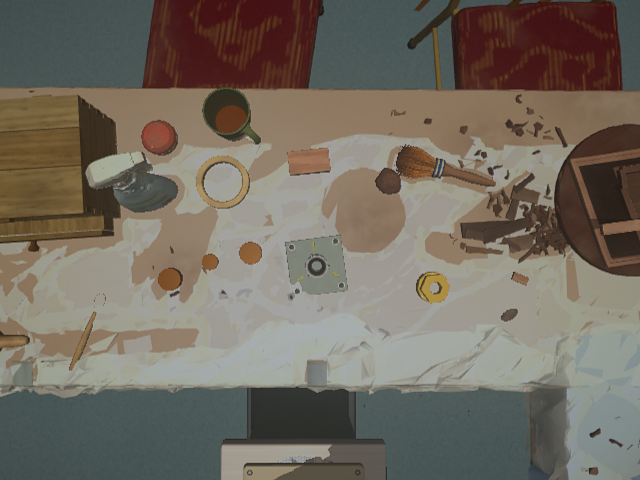

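View pics/scene0.png

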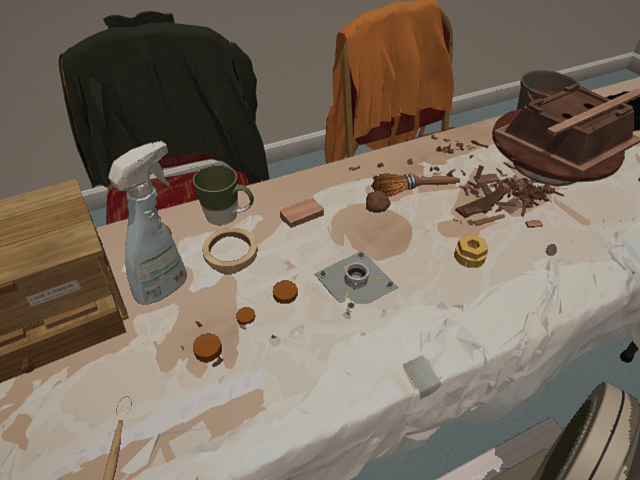

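The top view shows the cell near (316,265), the ring at (432,289) and three amber discs at (170,279), (210,261) and (251,253), which differ in size. The clay lump, block and tape sit behind them. I'll measure the discs next.

```bash
cat > h.py <<'E'
from station import *
import cv2,numpy as np
def cam(n):
    c=capture(n); c["R"]=cv2.Rodrigues(np.array(c["rvec"],float))[0]; c["f"]=240/np.tan(np.radians(c["fov_y"])/2)
    c["hsv"]=cv2.cvtColor(c["color"],cv2.COLOR_RGB2HSV); c["C"]=-c["R"].T@np.array(c["tvec"]); return c
def ray(c,uv,z):
    uv=np.asarray(uv,float).reshape(-1,2)
    d=np.c_[(uv[:,0]-c["cx"])/c["f"],(uv[:,1]-c["cy"])/c["f"],np.ones(len(uv))]@c["R"]
    return (c["C"]+d*((z-c["C"][2])/d[:,2])[:,None])[:,:2]
def proj(c,P):
    p=np.asarray(P,float).reshape(-1,3)@c["R"].T+np.array(c["tvec"]); return p[:,:2]/p[:,2:]*c["f"]+[c["cx"],c["cy"]]
def blobs(m,amin=40):
    k,_=cv2.findContours(m.astype(np.uint8),cv2.RETR_EXTERNAL,cv2.CHAIN_APPROX_NONE)
    return [q[:,0,:] for q in k if cv2.contourArea(q)>amin]
def save(c,name,box=None,s=1):
    im=c["color"][:,:,::-1]
    if box: im=im[box[1]:box[3],box[0]:box[2]]
    cv2.imwrite(f"pics/{name}.png",cv2.resize(im,None,fx=s,fy=s,interpolation=cv2.INTER_CUBIC))
E
python3 - <<'E'
from h import *
for n in ["top","scene"]:
    c=cam(n); H,S,V=[c["hsv"][:,:,i].astype(int) for i in range(3)]
    print(n,c["C"],c["f"])
    for p in ([(170,279),(210,261),(251,253),(432,275),(316,250)] if n=="top" else [(207,345),(245,315),(285,291),(470,245)]): print(p,c["hsv"][p[1],p[0]])
    m=(H>5)&(H<18)&(S>170)&(V>90)
    for b in blobs(m):
        if b[:,1].mean()<220: continue
        P=ray(c,b,.014); mid=P.mean(0); a=mid-c["C"][:2]; a/=np.linalg.norm(a); t=np.array([-a[1],a[0]])
        print("amber",b.mean(0),mid,"tang",np.ptp(P@t),"rad",np.ptp(P@a))
    m=(H>19)&(H<30)&(S>150)&(V>120)
    for b in blobs(m):
        P=ray(c,b,.0265);print("ring",b.mean(0),P.mean(0),np.ptp(P,axis=0))
c=cam("top");save(c,"topcrop",(140,225,340,305),4)
E
```

```text
top [0.522526   0.01166407 0.91364653] 465.4723831650731
(170, 279) [ 14 171 125]
(210, 261) [ 14 163 133]
(251, 253) [ 14 152 141]
(432, 275) [ 21 152 124]
(316, 250) [ 41  21 132]
amber [168.26744186 278.74418605] [0.46818124 0.25970118] tang 0.039947736455231864 rad 0.034495035186903916
ring [430.11029412 284.84558824] [ 0.45836772 -0.24097826] [0.05689021 0.05734826]
scene [-0.00397181  0.29370851  0.68203476] 494.86889307789085
(207, 345) [ 13 199 124]
(245, 315) [ 13 192 126]
(285, 291) [ 13 196 125]
(470, 245) [ 18 159 114]
amber [206.2173913  344.76811594] [0.47095733 0.25762647] tang 0.041025930924005416 rad 0.04216667437160615
amber [245.06818182 314.54545455] [0.50058418 0.18232011] tang 0.02826277803188365 rad 0.028657997217148456
amber [284.72881356 289.74576271] [0.52179231 0.10170687] tang 0.04032932106157 rad 0.04088998157738505
```

View pics/topcrop.png

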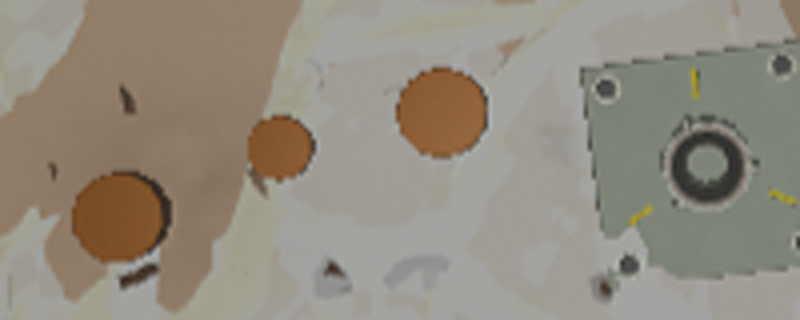

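The disc at (210,261) is about 17 px, or 32 mm, so it is the one meant. The other two are about 42 mm. I'll drive over the ring, then the cell, then the glass, taking a wrist picture at each.

```bash
cat >> h.py <<'E'
def plan(x,y,z,yaw=None,n=None,jaw=85,start=None):
    s=sense() if start is None else start
    p=np.array(s["tcp_pos"]); w=s["tool_rot"][2]; yaw=w if yaw is None else yaw
    d=(np.array([x,y,z])-p)*1000; dy=(yaw-w+np.pi)%(2*np.pi)-np.pi
    n=n or int(max(np.ceil(np.linalg.norm(d)/45),np.ceil(abs(dy)/.14),1)); out=[]; got=np.zeros(3); r=0
    for i in range(n):
        a=w-r; A=np.array([[np.cos(a),np.sin(a),0],[np.sin(a),-np.cos(a),0],[0,0,-1]])
        t=np.round(A.T@(d*(i+1)/n-got),0 if i<n-1 else 1); got+=A@t
        q=round(-dy*(i+1)/n-r,2 if i<n-1 else 3); r+=q; out+=[*t.tolist(),round(q,3),jaw]
    print(n,out,"from",p.round(4),round(w,4))
E
python3 - <<'E'
from h import *
plan(.44,-.24,.26,1.1)
E
```

```text
9 [33.0, -25.0, -2.0, np.float64(-0.07), 85, 36.0, -22.0, -1.0, np.float64(-0.08), 85, 36.0, -20.0, -2.0, np.float64(-0.07), 85, 39.0, -17.0, -2.0, np.float64(-0.08), 85, 39.0, -14.0, -1.0, np.float64(-0.07), 85, 40.0, -11.0, -2.0, np.float64(-0.08), 85, 41.0, -8.0, -2.0, np.float64(-0.07), 85, 41.0, -5.0, -1.0, np.float64(-0.08), 85, 42.2, -1.6, -2.0, np.float64(-0.073), 85] from [ 0.2587 -0.5688  0.245 ] 0.4268
```

drive_tool:
  motion: [33, -25, -2, -0.07, 85, 36, -22, -1, -0.08, 85, 36, -20, -2, -0.07, 85, 39, -17, -2, -0.08, 85, 39, -14, -1, -0.07, 85, 40, -11, -2, -0.08, 85, 41, -8, -2, -0.07, 85, 41, -5, -1, -0.08, 85, 42, -2, -2, -0.07, 85, 0, 0, 0, 0, 85, 0, 0, 0, 0, 85]
  squeeze: 30

```text
t: 1.35
tcp_pos: [0.44, -0.2395, 0.2604]
tool_rot: [3.141, 0.0, 1.098]
force: [-0.9, -1.4, 0.2]
width: 0.0851
grip_force: 0.0
```

```bash
sed -i 's/round(q,3),jaw/float(round(q,3)),jaw/' h.py; python3 - <<'E'
from h import *
c=cam("wrist");save(c,"wring");print(c["C"],proj(c,[.458,-.241,.0405]), c["R"][2])
plan(.47,-.02,.26,1.5)
E
```

```text
[ 0.47068206 -0.17504858  0.38844879] [[332.40092757 206.83913937]] [-0.12565536 -0.24617327 -0.96104602]
5 [42.0, -15.0, 0.0, -0.08, 85, 43.0, -11.0, 0.0, -0.08, 85, 44.0, -8.0, 0.0, -0.08, 85, 44.0, -4.0, 0.0, -0.08, 85, 44.8, -0.9, 0.3, -0.084, 85] from [ 0.4394 -0.2406  0.2603] 1.0961
```

View pics/wring.png

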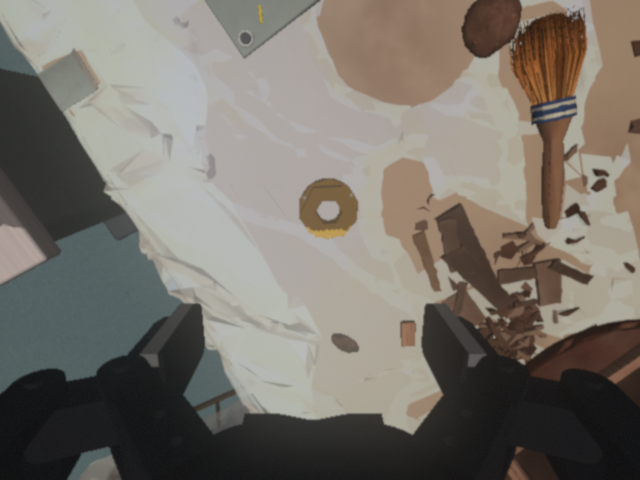

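The wrist view shows the ring at (328,210), with a corner of the cell plate at the top. I'll come back close up for its white mark and go on to the cell now.

drive_tool:
  motion: [42, -15, 0, -0.08, 85, 43, -11, 0, -0.08, 85, 44, -8, 0, -0.08, 85, 44, -4, 0, -0.08, 85, 20, -1, 20, -0.08, 85, 0, 0, 20, 0, 85, 0, 0, 20, 0, 85, 0, 0, 0, 0, 85, 0, 0, 0, 0, 85]

```text
t: 2.3
tcp_pos: [0.4662, -0.045, 0.2006]
tool_rot: [-3.141, -0.0, 1.495]
force: [0.2, 0.1, 0.3]
width: 0.085
grip_force: 0.0
```

```bash
python3 - <<'E'
from h import *
c=cam("wrist");np.save("wcell.npy",{k:c[k] for k in c},allow_pickle=True);save(c,"wcell0")
H,S,V=[c["hsv"][:,:,i].astype(int) for i in range(3)]
q=proj(c,[.5,-.02,.02])[0].astype(int);print(q)
x0,y0=max(q[0]-100,0),max(q[1]-80,0); save(c,"wcell",(x0,y0,x0+200,y0+150),4); print(x0,y0)
m=(H>22)&(H<34)&(S>120)&(V>100)
for b in blobs(m,10): print(b.mean(0),ray(c,b,.008).mean(0),len(b))
print(sense()["tcp_pos"])
plan(.48,.16,.22,1.9)
E
```

```text
[352 191]
252 111
[309.80952381 155.71428571] [0.46658117 0.01134013] 21
[ 0.46659068 -0.04485929  0.20120397]
5 [41.0, -0.0, -4.0, -0.08, 85, 41.0, 2.0, -4.0, -0.08, 85, 41.0, 7.0, -3.0, -0.08, 85, 40.0, 9.0, -4.0, -0.08, 85, 38.8, 12.3, -3.8, -0.085, 85] from [ 0.4666 -0.0449  0.2012] 1.495
```

View pics/wcell.png

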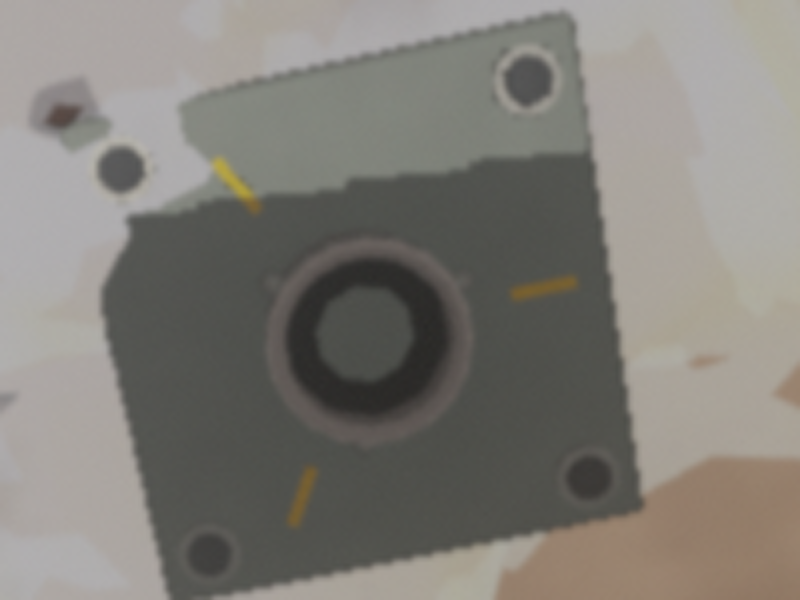

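The crop shows the boss rim centred near (370,340), with the yellow lines at (237,185), (545,288) and (302,497). Two pins stick out at (272,283) and (460,283).

```bash
python3 - <<'E'
from h import *
c=np.load("wcell.npy",allow_pickle=True).item(); o=np.array([252,111])
f=lambda p:o+np.array(p)/4-.375*0
Y=ray(c,[f(p) for p in [(237,185),(545,288),(302,497)]],.008); print("lines",Y,"centre",Y.mean(0))
ctr=Y.mean(0); d=Y-ctr; print("r",np.linalg.norm(d,axis=1),"ang",np.degrees(np.arctan2(d[:,1],d[:,0])))
print("rim",ray(c,f((370,340)),.034),"seat",ray(c,f((367,335)),.022), "rimdia",np.ptp(ray(c,[f((267,340)),f((473,340))],.034),axis=0))
g=cv2.cvtColor(c["color"],cv2.COLOR_RGB2GRAY)
rim=ray(c,f((370,340)),.034)[0]
for p in [(270,282),(462,281)]:
    P=ray(c,f(p),.0235)[0]; e=P-rim; print("pin",P,"r",np.linalg.norm(e),"ang",np.degrees(np.arctan2(e[1],e[0])), np.degrees(np.arctan2(*(P-ctr)[::-1])))
# predicted third
E
```

```text
lines [[ 0.46769124  0.00999474]
 [ 0.53205417 -0.01653908]
 [ 0.47697392 -0.05897795]] centre [ 0.49223978 -0.02184076]
r [0.04020112 0.04016583 0.04015243] ang [ 127.63601544    7.58488451 -112.34593005]
rim [[ 0.49205068 -0.02072187]] seat [[ 0.49236747 -0.02156982]] rimdia [0.04096924 0.00309706]
pin [ 0.47306426 -0.0089871 ] r 0.022320149958433018 ang 148.28140870521958 146.16541310163103
pin [ 0.51219296 -0.01174228] r 0.02205321587215748 ang 24.027711699976177 26.84438909274639
```

drive_tool:
  motion: [41, 0, -4, -0.08, 85, 41, 2, -4, -0.08, 85, 41, 7, -3, -0.08, 85, 40, 9, -4, -0.08, 85, 39, 12, -4, -0.085, 85, 0, 0, 0, 0, 85, 0, 0, 0, 0, 85]

```text
t: 3.05
tcp_pos: [0.4794, 0.1615, 0.2203]
tool_rot: [3.14, 0.0, 1.902]
force: [-0.7, -0.4, 0.1]
width: 0.0848
grip_force: 0.0
```

```bash
python3 - <<'E'
from h import *
for n in ["wrist","top","scene"]:
    c=cam(n); H,S,V=[c["hsv"][:,:,i].astype(int) for i in range(3)]
    if n=="wrist": save(c,"wglass")
    m=(H>8)&(H<19)&(S>125)&(V>60)
    for b in blobs(m):
        P=ray(c,b,.014); mid=(P.max(0)+P.min(0))/2
        if np.linalg.norm(mid-[.5,.182])>.15 or np.ptp(P)>1: continue
        cc,r=cv2.minEnclosingCircle((P*1000).astype(np.float32)); print(n,b.mean(0),"mid",mid,"ptp",np.ptp(P,axis=0),cc,r)
print(sense()["tcp_pos"],sense()["tool_rot"])
E
```

```text
wrist [331.14035088 284.62280702] mid [0.51753137 0.10459282] ptp [0.04083649 0.04107984] (517.6710205078125, 104.6866683959961) 20.73668098449707
wrist [342.14772727 200.88636364] mid [0.49956432 0.18505932] ptp [0.02897205 0.02904966] (499.2705993652344, 185.06048583984375) 14.796098709106445
wrist [336.65753425 104.47260274] mid [0.46671583 0.26064244] ptp [0.04199834 0.04274299] (466.3015441894531, 260.6255187988281) 21.522459030151367
top [209.13636364 261.70454545] mid [0.50143143 0.18104744] ptp [0.02883476 0.02890728] (500.818115234375, 181.662109375) 15.415778160095215
top [249.91666667 252.55      ] mid [0.51894807 0.10421916] ptp [0.04047224 0.04053462] (518.6431274414062, 103.48344421386719) 21.233949661254883
scene [206.57317073 346.59756098] mid [0.46728282 0.25755892] ptp [0.05237741 0.04325472] (467.0220642089844, 258.4201354980469) 26.45332145690918
scene [245.34782609 314.56521739] mid [0.50014098 0.18235678] ptp [0.03219447 0.03055658] (500.2815856933594, 181.9054718017578) 16.28432273864746
scene [285.04615385 291.        ] mid [0.51832032 0.10216363] ptp [0.04966036 0.04190431] (518.310302734375, 101.16132354736328) 25.239316940307617
[0.47936494 0.15943592 0.21956781] [3.14139291e+00 8.45377121e-04 1.89875303e+00]
```

View pics/wglass.png

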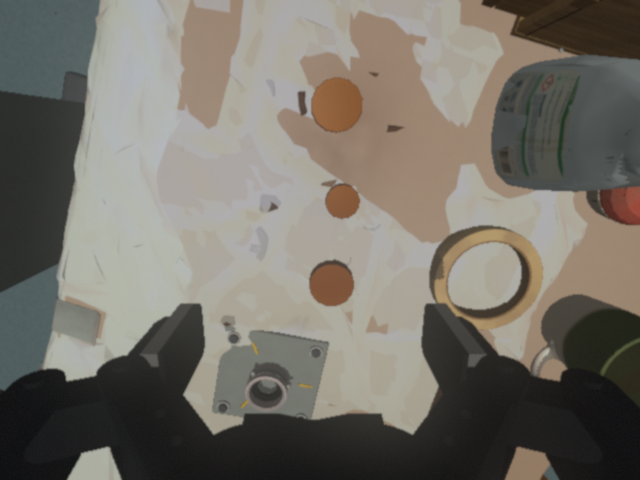

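The wrist view shows the target glass at (342,201), with the wider discs at (337,104) and (331,284). Its position from the three cameras is about (0.500, 0.183). I'll descend beside it for a closer fix.

```bash
python3 - <<'E'
from h import *
plan(.516,.136,.09,1.9,jaw=70)
c=cam("top"); g=c["hsv"]; 
# cell seat (dark) from the top, and rim
m=(g[:,:,2]<60)
for b in blobs(m,20):
    if np.linalg.norm(b.mean(0)-[316,265])<12: 
        (u,v),r=cv2.minEnclosingCircle(b.astype(np.float32)); print("top dark",u,v,r,ray(c,[u,v],.022),ray(c,[u,v],.034))
c=np.load("wcell.npy",allow_pickle=True).item(); m=c["hsv"][:,:,2]<60
for b in blobs(m,100):
    (u,v),r=cv2.minEnclosingCircle(b.astype(np.float32))
    if abs(u-344)<15 and abs(v-195)<15: print("wrist dark",u,v,r,ray(c,[u,v],.022))
E
```

```text
4 [-8.0, 7.0, 32.0, -0.0, 70, -9.0, 7.0, 33.0, -0.0, 70, -8.0, 6.0, 32.0, -0.0, 70, -9.0, 7.1, 32.6, -0.001, 70] from [0.4794 0.1594 0.2196] 1.8988
top dark 316.0882263183594 266.0882263183594 8.139554977416992 [[ 0.49333851 -0.02394346]] [[ 0.49373132 -0.02346424]]
wrist dark 343.3928527832031 194.60714721679688 20.261470794677734 [[ 0.49207832 -0.02142877]]
```

drive_tool:
  motion: [-8, 7, 32, 0, 70, -9, 7, 33, 0, 70, -8, 6, 32, 0, 70, -9, 7, 33, 0, 70, 0, 0, 0, 0, 70, 0, 0, 0, 0, 70]

```text
t: 3.85
tcp_pos: [0.5153, 0.1373, 0.0897]
tool_rot: [-3.141, -0.0, 1.901]
force: [-0.0, 0.1, 1.0]
width: 0.0699
grip_force: 0.0
```

```bash
python3 - <<'E'
from h import *
for n in ["wrist","top"]:
    c=cam(n); H,S,V=[c["hsv"][:,:,i].astype(int) for i in range(3)]
    m=(H>8)&(H<19)&(S>110)&(V>50)
    for b in blobs(m):
        P=ray(c,b,.014); cc,r=cv2.minEnclosingCircle((P*1000).astype(np.float32))
        if r<40 and np.linalg.norm(np.array(cc)-[500,182])<120: print(n,b.mean(0),cc,r,np.ptp(P,axis=0))
s=sense();print(s["tcp_pos"],s["tool_rot"])
E
```

```text
wrist [299.1875     314.85416667] (517.646484375, 104.1317138671875) 21.862564086914062 [0.04276964 0.04304761]
wrist [314.86538462 178.46153846] (499.70074462890625, 184.8073272705078) 15.259275436401367 [0.03013008 0.03010404]
wrist [301.12809917  22.41735537] (466.87518310546875, 258.84222412109375) 21.941299438476562 [0.0427481 0.0318425]
top [249.9        252.51666667] (518.4573974609375, 103.6061782836914) 21.275108337402344 [0.0404777  0.04053462]
[0.51609703 0.13813056 0.09116889] [3.13929888e+00 4.05279867e-04 1.90171158e+00]
```

```bash
python3 - <<'E'
from h import *
plan(.500,.1835,.06,1.9,jaw=60)
E
```

```text
2 [24.0, -0.0, 16.0, 0.0, 60, 24.1, -0.5, 15.2, 0.002, 60] from [0.5161 0.1381 0.0912] 1.9017
```

drive_tool:
  motion: [24, 0, 15, 0, 60, 24, -0.5, 15, 0, 60, 0, 0, 15, 0, 60, 0, 0, 15, 0, 60, 0, 0, 9, 0, 60, 0, 0, 0, 0, 60, 0, 0, 0, 0, 60]

```text
t: 4.65
tcp_pos: [0.4999, 0.1824, 0.0206]
tool_rot: [3.141, 0.0, 1.901]
force: [-0.1, 0.6, 0.2]
width: 0.06
grip_force: 0.0
```

drive_tool:
  motion: [0, 0, 0, 0, 25, 0, 0, 0, 0, 25, 0, 0, 0, 0, 25, 0, 0, 0, 0, 25, 0, 0, 0, 0, 25, 0, 0, 0, 0, 25, 0, 0, 0, 0, 25, 0, 0, 0, 0, 25]
  squeeze: 30

```text
t: 5.45
tcp_pos: [0.4999, 0.1829, 0.0211]
tool_rot: [3.141, 0.001, 1.902]
force: [-2.1, -1.4, 6.2]
width: 0.0303
grip_force: 29.2
```

drive_tool:
  motion: [0, 0, -5, 0, 25, 0, 0, -15, 0, 25, 0, 0, -30, 0, 25, 0, 0, -30, 0, 25, 0, 0, 0, 0, 25, 0, 0, 0, 0, 25]

```text
t: 6.05
tcp_pos: [0.4999, 0.183, 0.1016]
tool_rot: [3.139, 0.001, 1.902]
force: [0.3, 0.3, -0.2]
width: 0.0299
grip_force: 29.8
```

```bash
python3 - <<'E'
from h import *
s=sense();print(s["tcp_pos"],s["tool_rot"],s["width"])
c=cam("wrist");save(c,"wheld",(160,240,480,480),2); print(proj(c,s["tcp_pos"]))
c=cam("scene");u=proj(c,s["tcp_pos"])[0].astype(int);print(u)
for n in ["top","scene","wrist"]:
    c=cam(n);H,S,V=[c["hsv"][:,:,i].astype(int) for i in range(3)]
    for b in blobs((H>8)&(H<19)&(S>110)&(V>50),20):
        if np.linalg.norm(b.mean(0)-proj(c,s["tcp_pos"])[0])<40: print(n,b.min(0),b.max(0),len(b))
plan(.492,-.022,.1,1.5,jaw=25)
E
```

```text
[0.49993707 0.18295897 0.10161525] [3.13949420e+00 6.89607973e-04 1.90164153e+00] 0.029945848962125682
[[313.90985766 331.49556921]]
[239 280]
scene [231 277] [242 296] 47
wrist [269 282] [350 402] 314
5 [-38.0, -15.0, -0.0, 0.08, 25, -40.0, -11.0, -0.0, 0.08, 25, -40.0, -8.0, -0.0, 0.08, 25, -40.0, -6.0, -0.0, 0.08, 25, -41.3, -1.4, -0.4, 0.082, 25] from [0.4989 0.1827 0.0996] 1.9019
```

View pics/wheld.png

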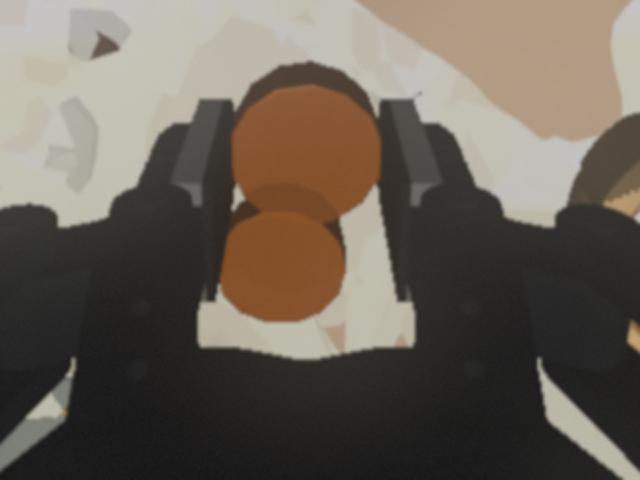

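The held glass shows between the pads, its top face centred near full-frame (313,317). The wider disc lies on the table behind it. Next I'll work out its offset in the tool frame, using the wrist camera for both the glass and the cell.

```bash
python3 - <<'E'
from h import *
s=sense();c=cam("wrist");p=s["tcp_pos"];w=s["tool_rot"][2]
A=lambda a:np.array([[np.cos(a),np.sin(a)],[np.sin(a),-np.cos(a)]])
zt=p[2]-.0208+.014
g=ray(c,[313.3,316.7],zt)[0]; print("glass",g,"tool off mm",A(w).T@(g-p[:2])*1000, "width",np.ptp(ray(c,[[276,316.7],[350.5,316.7]],zt),axis=0))
E
```

```text
glass [0.49775656 0.18528627] tool off mm [ 2.77156059 -0.23688401] width [0.02825773 0.00975434]
```

drive_tool:
  motion: [-38, -15, 0, 0.08, 25, -40, -11, 0, 0.08, 25, -40, -8, 0, 0.08, 25, -40, -6, 0, 0.08, 25, 0, 0, 0, 0.08, 25, 0, 0, 0, 0, 25, 0, 0, 0, 0, 25]

```text
t: 7.05
tcp_pos: [0.4933, 0.0204, 0.1002]
tool_rot: [-3.141, -0.0, 1.505]
force: [-0.2, 0.1, -0.2]
width: 0.0299
grip_force: 29.8
```

```bash
python3 - <<'E'
from h import *
s=sense();c=cam("wrist");p=s["tcp_pos"];w=s["tool_rot"][2];print(p,w)
A=lambda a:np.array([[np.cos(a),np.sin(a)],[np.sin(a),-np.cos(a)]])
g=ray(c,[313.3,316.7],p[2]-.0068)[0]; print("glass now",g)
H,S,V=[c["hsv"][:,:,i].astype(int) for i in range(3)]
print(proj(c,[.492,-.022,.034]))
for b in blobs(V<60,60):
    (u,v),r=cv2.minEnclosingCircle(b.astype(np.float32))
    if r<40: print("dark",u,v,r,ray(c,[u,v],.022))
for b in blobs((H>12)&(H<34)&(S>110)&(V>60),10): print("yel",b.mean(0),ray(c,b,.008).mean(0),len(b))
save(c,"wclose",(200,80,460,280),3)
E
```

```text
[0.49331245 0.0203721  0.10015366] 1.5053564069318577
glass now [0.49241948 0.02282644]
[[317.37928127 338.53025324]]
yel [297.4516129  368.25806452] [ 0.47635281 -0.05922418] 31
yel [313.26859504 313.82644628] [ 0.48975152 -0.01935552] 242
yel [275.3030303  274.24242424] [0.46759357 0.01006741] 33
yel [379.57692308 105.23076923] [0.53500316 0.10653517] 26
yel [371.92592593  75.55555556] [0.53106235 0.12208956] 27
yel [350.9734748  102.04244032] [0.51912197 0.10898705] 377
yel [589.77981651  40.45412844] [0.64768804 0.13171381] 218
```

View pics/wclose.png

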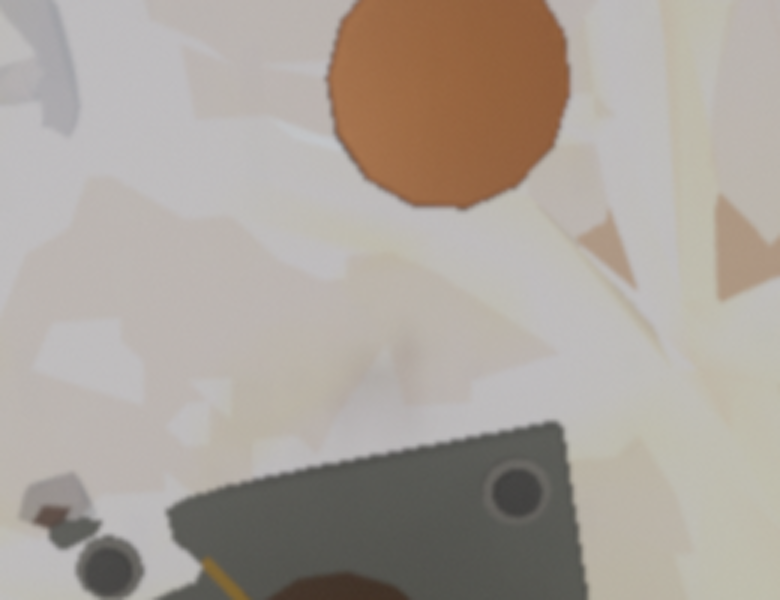

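Two yellow lines confirm the cell at (0.492,-0.022) by the wrist camera. The glass has the same wrist-camera bias of about 2.5 mm, so the target TCP is about (0.493,-0.024).

```bash
python3 - <<'E'
from h import *
plan(.493,-.024,.063,1.505,jaw=25)
E
```

```text
2 [-22.0, 1.0, 19.0, 0.0, 25, -22.6, 1.6, 18.2, 0.001, 25] from [0.4933 0.0206 0.1002] 1.5058
```

drive_tool:
  motion: [-22, 1, 0, 0, 25, -22.5, 1.5, 0, 0, 25, 0, 0, 19, 0, 25, 0, 0, 18, 0, 25, 0, 0, 0, 0, 25, 0, 0, 0, 0, 25]

```text
t: 7.7
tcp_pos: [0.4929, -0.0241, 0.0635]
tool_rot: [-3.141, -0.001, 1.504]
force: [-0.0, 1.0, -0.9]
width: 0.0299
grip_force: 29.8
```

drive_tool:
  motion: [0, 0, 4, 0, 25, 0, 0, 3, 0, 25, 0, 0, 2, 0, 25, 0, 0, 0, 0, 25]

```text
t: 8.1
tcp_pos: [0.4928, -0.025, 0.0542]
tool_rot: [3.142, 0.0, 1.502]
force: [-0.4, 0.1, -0.4]
width: 0.0296
grip_force: 29.8
```

drive_tool:
  motion: [0, 0, 2, 0, 25, 0, 0, 1, 0, 25, 0, 0, 0, 0, 25]

```text
t: 8.4
tcp_pos: [0.4933, -0.0243, 0.052]
tool_rot: [3.141, -0.001, 1.503]
force: [-3.1, 3.1, 8.5]
width: 0.0301
grip_force: 30.7
```

drive_tool:
  motion: [0, 0, 2, 0, 25, 0, 0, 1, 0, 25, 0, 0, 0, 0, 25]

```text
t: 8.7
tcp_pos: [0.4935, -0.0239, 0.0491]
tool_rot: [3.14, -0.001, 1.503]
force: [-3.7, 4.2, 9.8]
width: 0.03
grip_force: 33.4
```

The chamfer pushes toward (-x,+y), so I'll comply with small shifts.

drive_tool:
  motion: [0.8, -0.7, 0, 0, 25, 0, 0, 1, 0, 25, 0, 0, 0, 0, 25]

```text
t: 9.0
tcp_pos: [0.4928, -0.0238, 0.0476]
tool_rot: [3.14, -0.001, 1.502]
force: [1.7, 3.2, 4.5]
width: 0.0301
grip_force: 34.0
```

drive_tool:
  motion: [0.5, 0.3, 0, 0, 25, 0, 0, 0, 0, 40, 0, 0, 0, 0, 40, 0, 0, 0, 0, 40, 0, 0, -10, 0, 45, 0, 0, -30, 0, 60, 0, 0, -40, 0, 70, -20, 0, -40, 0, 70, -30, 0, 0, 0, 70, -20, 0, 0, 0, 85, 0, 0, 0, 0, 85]

```text
t: 10.1
tcp_pos: [0.4873, -0.0969, 0.1681]
tool_rot: [3.141, 0.001, 1.497]
force: [0.2, -0.4, -0.0]
width: 0.0847
grip_force: 0.0
```

```bash
python3 - <<'E'
from h import *
s=sense();print(s["tcp_pos"],s["tool_rot"][2],s["width"])
for n in ["wrist","top","scene"]:
    c=cam(n);H,S,V=[c["hsv"][:,:,i].astype(int) for i in range(3)]
    q=proj(c,[.4925,-.023,.034])[0]
    for b in blobs((H>5)&(H<20)&(S>90)&(V>30),20):
        if np.linalg.norm(b.mean(0)-q)<30:
            P=ray(c,b,.036);cc,r=cv2.minEnclosingCircle((P*1000).astype(np.float32)); print(n,b.mean(0),q,cc,r,np.ptp(P,axis=0))
    if n=="wrist": w=[int(v) for v in q];print(w);save(c,"wseat",(max(w[0]-80,0),max(w[1]-60,0),w[0]+80,w[1]+60),5)
E
```

```text
[ 0.48730547 -0.09685776  0.16809806] 1.4973260389432022 0.08468267430442963
wrist [312.78947368 130.7518797 ] [314.25484515 132.87692757] (491.6471252441406, -21.87189483642578) 15.807438850402832 [0.03123577 0.03107674]
[314, 132]
top [316.60869565 266.13043478] [315.84126186 266.74199575] (493.6702575683594, -24.593883514404297) 15.945183753967285 [0.0300598  0.03013626]
scene [356.90909091 269.90909091] [356.08604412 270.55911316] (491.6180725097656, -24.266252517700195) 17.17274284362793 [0.03306198 0.03279646]
```

The glass is centred on the cell in all three views, with circular extents of about 31.2 mm, so it lies flat. Now for the ring. I'll sample its skirt edge for the white mark in each camera.

```bash
cat >> h.py <<'E'
def ringpos(n,z=.0405):
    c=cam(n);H,S,V=[c["hsv"][:,:,i].astype(int) for i in range(3)]
    u=proj(c,[.458,-.241,.03])[0]
    for b in blobs((H>14)&(H<32)&(S>110)&(V>40),60):
        if np.linalg.norm(b.mean(0)-u)<40:
            P=ray(c,b,.0265);cc,r=cv2.minEnclosingCircle((P*1000).astype(np.float32)); print(n,b.mean(0),cc,r,np.ptp(P,axis=0))
    return c
def skirt(c,ctr,r=.0292,zs=(.002,.004),z0=0):
    o=[]
    for a in range(0,360,5):
        t=np.radians(a); e=np.array([np.cos(t),np.sin(t)])
        if (c["C"][:2]-ctr)@e<.03+0*r: continue
        v=[]
        for z in zs:
            u=np.round(proj(c,[*(ctr+r*e),z+z0])[0]).astype(int)
            if 0<=u[0]<640 and 0<=u[1]<480: v.append(tuple(int(k) for k in c["hsv"][u[1],u[0]]))
        o.append((a,v))
    return o
E
python3 - <<'E'
from h import *
for n in ["top","scene"]:
    c=ringpos(n)
plan(.42,-.36,.16,1.1)
E
```

```text
scene [470.59223301 251.06796117] (452.0681457519531, -245.3545379638672) 43.91543960571289 [0.07532503 0.08050298]
7 [-39.0, -7.0, 1.0, 0.06, 85, -39.0, -5.0, 1.0, 0.06, 85, -39.0, -2.0, 1.0, 0.05, 85, -40.0, -1.0, 1.0, 0.06, 85, -39.0, 2.0, 1.0, 0.06, 85, -39.0, 5.0, 1.0, 0.06, 85, -39.1, 6.2, 1.4, 0.053, 85] from [ 0.4878 -0.0925  0.1674] 1.5034
```

drive_tool:
  motion: [-39, -7, 1, 0.06, 85, -39, -5, 1, 0.06, 85, -39, -2, 1, 0.05, 85, -40, -1, 1, 0.06, 85, -39, 2, 1, 0.06, 85, -39, 5, 1, 0.06, 85, -39, 6, 1, 0.05, 85, 0, 0, 0, 0, 85, 0, 0, 0, 0, 85]

```text
t: 11.25
tcp_pos: [0.4194, -0.3606, 0.16]
tool_rot: [-3.141, -0.001, 1.102]
force: [1.1, -0.1, 0.6]
width: 0.0849
grip_force: 0.0
```

```bash
python3 - <<'E'
from h import *
print(sense()["tcp_pos"])
C={}
for n in ["wrist","top","scene"]: C[n]=ringpos(n)
c=C["wrist"]; u=proj(c,[.458,-.241,.02])[0].astype(int); print(u)
a=c["color"][max(u[1]-50,0):u[1]+50,max(u[0]-60,0):u[0]+60]
cs=C["scene"];us=proj(cs,[.458,-.241,.02])[0].astype(int); ct=C["top"];ut=proj(ct,[.458,-.241,.02])[0].astype(int)
b=cs["color"][us[1]-33:us[1]+33,us[0]-40:us[0]+40]; d=ct["color"][ut[1]-33:ut[1]+33,ut[0]-40:ut[0]+40]
im=np.hstack([cv2.resize(k,(266,220),interpolation=cv2.INTER_CUBIC) for k in (b,d)])
im=np.vstack([cv2.resize(a,(532,int(532*a.shape[0]/a.shape[1])))[:375],im]);print(im.shape,a.shape)
cv2.imwrite("pics/ringm.png",np.clip(im[:,:,::-1].astype(float)*1.5,0,255).astype(np.uint8))
E
```

```text
[ 0.41943589 -0.36058005  0.15997003]
wrist [279.37457045  56.18900344] (453.05560302734375, -243.34803771972656) 30.58174705505371 [0.05827079 0.06091471]
top [431.93203883 286.57281553] (454.6913146972656, -245.57801818847656) 31.664928436279297 [0.05689435 0.06116682]
scene [470.61165049 251.06796117] (452.0681457519531, -245.3545379638672) 43.91543960571289 [0.07532503 0.08050298]
[285  52]
(595, 532, 3) (100, 120, 3)
```

View pics/ringm.png

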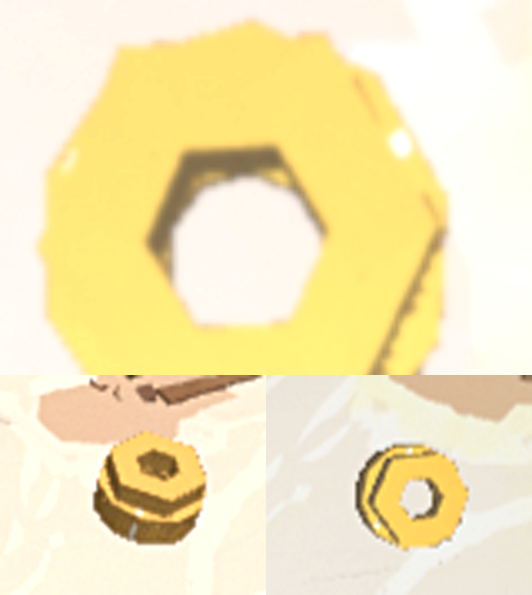

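The ring picture shows the hexagon face with its sight hole. In the scene crop there is a white mark on the lower skirt near composite (133,530), on the side facing the scene camera. Next I'll compute its angle and the ring's centre.

```bash
python3 - <<'E'
from h import *
w=cam("wrist"); print("wrist hole ctr",ray(w,[278.5,55.7],.0405))
t=cam("top");s=cam("scene")
for n,c in (("top",t),("wrist",w)):
    H,S,V=[c["hsv"][:,:,i].astype(int) for i in range(3)]
    m=((H>14)&(H<32)&(S>110)).astype(np.uint8)
    k,h=cv2.findContours(m,cv2.RETR_CCOMP,cv2.CHAIN_APPROX_NONE)
    for q,hh in zip(k,h[0]):
        if hh[3]>=0 and cv2.contourArea(q)>20:
            P=ray(c,q[:,0],.0405); mid=(P.max(0)+P.min(0))/2
            if np.linalg.norm(mid-[.455,-.243])<.03: print(n,"hole",mid,np.ptp(P,axis=0))
us=proj(s,[.458,-.241,.02])[0].astype(int); u=us+[0,13]; print("mark guess",u)
np.set_printoptions(linewidth=200)
for ch,nm in ((0,"H"),(1,"S"),(2,"V")): print(nm);print(s["hsv"][u[1]-6:u[1]+8,u[0]-9:u[0]+10,ch])
E
```

```text
wrist hole ctr [[ 0.45313918 -0.24313329]]
top hole [ 0.45443401 -0.24612672] [0.0242682  0.02634311]
top hole [ 0.45998617 -0.22081815] [0.02053904 0.00953022]
wrist hole [ 0.45240786 -0.24480222] [0.02306863 0.0250949 ]
mark guess [466 263]
H
[[19 18 18 18 18 18 18 19 19 19 19 20 18 18 18 18 18 18 19]
 [18 18 18 18 18 18 18 18 19 18 20 20 19 19 19 18 17 18 19]
 [18 18 19 18 19 19 19 18 19 18 18 18 20 19 19 19 19 19 18]
 [17 19 18 18 17 18 18 17 18 19 18 18 18 18 19 19 19 19 19]
 [16 17 17 18 19 18 18 19 18 18 17 18 19 18 18 19 19 18 18]
 [17 16 16 19 18 19 18 17 17 18 17 19 18 18 19 19 18 17 18]
 [17 18 17 18 19 19 18 19 18 17 17 17 18 18 19 18 19 18 18]
 [17 18 18 16 16 18 18 17 14 16 18 18 18 18 18 19 18 18 17]
 [17 17 17 17 16 16 17 17 19 18 18 18 18 18 18 18 17 20 18]
 [17 16 17 16 16 17 16 17 17 17 18 17 18 18 18 18 18 19 18]
 [17 17 17 17 17 17 17 18 17 17 16 16 17 16 18 16 16 17 15]
 [17 18 17 17 17 17 16 17 17 17 16 17 18 19 17 17 16 16 17]
 [17 19 17 17 17 16 17 18 17 18 17 17 17 18 17 17 17 17 17]
 [17 18 18 17 16 17 17 16 16 18 18 16 17 17 17 18 17 17 17]]
S
[[173 172 15
[... 1503 characters left out ...]
77  79  88  82  89  89  93 113  91  86  86  85  96  97 108  89  85]
 [184 180 114  82  82  82  86  84 107 109  88  90  93  87  98  98 100  91  95]
 [180 182 178 118 105  86  82  83 110 101  88  93  89  96  99  98  97  98  96]
 [178 180 182 181 181 121 110  89 106  90  86  92  93  97  97  97  91  94  96]
 [178 177 178 181 183 182 180 128 123 113  92  91  91  93  92  96  95  91  87]
 [177 177 178 178 178 180 182 180 182 180 121 112 115 116 116 115 117 115 117]
 [178 178 177 177 178 179 179 180 180 181 180 182 182 182 183 182 182 183 182]
 [178 177 178 178 177 178 178 179 177 178 180 181 180 179 181 181 180 180 180]
 [177 178 176 177 178 178 178 177 178 177 177 178 178 179 178 178 178 178 178]]
```

```bash
python3 - <<'E'
from h import *
s=cam("scene");H,S,V=[s["hsv"][:,:,i].astype(int) for i in range(3)]
m=((H>14)&(H<32)&(S>110)).astype(np.uint8)
ctr=np.array([.453,-.2455])
for z,uv in ((.0,(464.8,265.5)),(.004,(465.5,263))):
  for d in ([0,0],[.002,0],[0,.002]):
    P=ray(s,uv,z)[0]; e=P-ctr-d; print(z,P,"r",np.linalg.norm(e),"ang",np.degrees(np.arctan2(e[1],e[0])))
# hex orientation from top: face outline at z=.0405, project wrist
w=cam("wrist");H,S,V=[w["hsv"][:,:,i].astype(int) for i in range(3)]
# score of 6-fold: edges of hex on far sides, use Canny polar
g=cv2.Canny(cv2.cvtColor(w["color"],cv2.COLOR_RGB2GRAY),30,80)
ys,xs=np.nonzero(g[:110,220:345]);P=ray(w,np.c_[xs+220,ys],.0405);cw=np.array([.4529,-.2435])
best=[]
for a in range(0,60):
    sc=0
    for k in range(6):
        t=np.radians(a+60*k);e=np.array([np.cos(t),np.sin(t)]);q=P-cw
        sc+=np.sum((abs(q@e-.024)<.0008)&(abs(q@np.array([-e[1],e[0]]))<.012))
    best.append((int(sc),a))
print(sorted(best)[::-1][:8])
E
```

```text
0.0 [ 0.44231264 -0.23062349] r 0.018317484057432942 ang 125.69364807644284
0.0 [ 0.44231264 -0.23062349] r 0.019551973118900955 ang 130.45903483182354
0.0 [ 0.44231264 -0.23062349] r 0.01673392286086989 ang 129.69228513714614
0.004 [ 0.44429601 -0.23271806] r 0.015464071541195721 ang 124.25331364781762
0.004 [ 0.44429601 -0.23271806] r 0.01667193714833393 ang 129.9438566055345
0.004 [ 0.44429601 -0.23271806] r 0.0138567582800756 ang 128.91308524564602
[(175, 6), (173, 7), (171, 5), (171, 4), (169, 3), (168, 8), (164, 9), (162, 10)]
```

The mark's implied radius is 18 mm, but it should be 29. I'll check the ring's centre and height across the views.

```bash
python3 - <<'E'
from h import *
for n in ("scene","top","wrist"):
    c=cam(n);H,S,V=[c["hsv"][:,:,i].astype(int) for i in range(3)]
    u=proj(c,[.453,-.2455,.02])[0].astype(int)
    m=((H>12)&(H<32)&(S>95)).astype(np.uint8)
    b=max([q for q in blobs(m,60) if np.linalg.norm(q.mean(0)-u)<40],key=len)
    print(n,"blob",b.min(0),b.max(0))
    for ctr in ([.453,-.2455],[.455,-.246]):
        t=np.linspace(0,2*np.pi,90);X=[]
        for r,z in ((.029,0),(.029,.0265),(.0277,.0405),(.0277,.0265)): X+= [proj(c,np.c_[ctr[0]+r*np.cos(t),ctr[1]+r*np.sin(t),0*t+z])]
        X=np.vstack(X); print("  pred",ctr,X.min(0),X.max(0))
E
```

```text
scene blob [454 234] [487 266]
  pred [0.453, -0.2455] [452.1414783  233.84217045] [487.80682333 270.63853972]
  pred [0.455, -0.246] [451.72188569 233.10171097] [487.31400943 269.83106667]
top blob [416 272] [449 302]
  pred [0.453, -0.2455] [413.83324279 271.76839471] [449.40235028 303.12596439]
  pred [0.455, -0.246] [414.0801033  270.74736264] [449.65685175 302.05149488]
wrist blob [234   7] [325 108]
  pred [0.453, -0.2455] [234.08745784   4.82002886] [326.57494162 111.45396827]
  pred [0.455, -0.246] [237.35900802   3.93603544] [329.70930602 110.79655498]
```

The cloth visibly covers a corner of the cell plate, so it also hides the lowest few mm of the skirt. I'll redo the mark by casting its ray onto the r = 29 mm cylinder.

```bash
python3 - <<'E'
from h import *
s=cam("scene")
for ctr in ([.453,-.2455],[.455,-.246],[.4515,-.246]):
  for uv in ((464.8,265.5),(465.3,263.5),(466.2,261)):
    for z in np.arange(0,.0265,.0005):
        e=ray(s,uv,z)[0]-ctr
        # front crossing
        if np.linalg.norm(e)<.029: break
    zz=[(abs(np.linalg.norm(ray(s,uv,z)[0]-ctr)-.029),z) for z in np.arange(-.012,.0265,.0005) if (ray(s,uv,z)[0]-ctr)@(s["C"][:2]-ctr)>0]
    z=min(zz)[1]; e=ray(s,uv,z)[0]-ctr; print(ctr,uv,"z",round(z,4),"ang",round(np.degrees(np.arctan2(e[1],e[0])),1))
print(sense()["tcp_pos"],sense()["joint_pos"])
E
```

```text
[0.453, -0.2455] (464.8, 265.5) z 0.0105 ang 127.4
[0.453, -0.2455] (465.3, 263.5) z 0.016 ang 127.0
[0.453, -0.2455] (466.2, 261) z 0.023 ang 127.4
[0.455, -0.246] (464.8, 265.5) z 0.009 ang 129.8
[0.455, -0.246] (465.3, 263.5) z 0.0145 ang 129.4
[0.455, -0.246] (466.2, 261) z 0.021 ang 129.7
[0.4515, -0.246] (464.8, 265.5) z 0.011 ang 124.5
[0.4515, -0.246] (465.3, 263.5) z 0.0165 ang 124.1
[0.4515, -0.246] (466.2, 261) z 0.023 ang 124.4
[ 0.41939873 -0.36074974  0.16036992] [ 0.92053121  0.26055434 -0.33739616  1.74676134  0.09359504  1.14986308
  0.08652994]
```

The white mark is at about 127° and the flats fit at 6°+60k, which agrees, so the gaps stand at 6° mod 120. The pins are at about 26.4° mod 120. I'll grip at tool yaw 96° (1.676 rad), so the ring must then turn +20° before dropping.

```bash
python3 - <<'E'
from h import *
plan(.4535,-.2458,.09,1.676,jaw=78)
E
```

```text
5 [24.0, -4.0, 14.0, -0.11, 78, 24.0, -2.0, 14.0, -0.12, 78, 24.0, 1.0, 14.0, -0.11, 78, 23.0, 4.0, 14.0, -0.12, 78, 23.2, 6.5, 14.4, -0.114, 78] from [ 0.4194 -0.3607  0.1604] 1.1019
```

drive_tool:
  motion: [24, -4, 14, -0.11, 78, 24, -2, 14, -0.12, 78, 24, 1, 14, -0.11, 78, 23, 4, 14, -0.12, 78, 23, 6.5, 14, -0.115, 78, 0, 0, 0, 0, 78, 0, 0, 0, 0, 78]

```text
t: 12.55
tcp_pos: [0.4534, -0.246, 0.0903]
tool_rot: [-3.141, -0.0, 1.676]
force: [-0.0, -0.2, 0.8]
width: 0.0781
grip_force: 0.0
```

```bash
python3 - <<'E'
from h import *
plan(.4535,-.2458,.042,1.676,jaw=78)
c=cam("wrist");save(c,"r2"); s=sense()
H,S,V=[c["hsv"][:,:,i].astype(int) for i in range(3)]
m=((H>14)&(H<32)&(S>95)).astype(np.uint8)
k,h=cv2.findContours(m,cv2.RETR_CCOMP,cv2.CHAIN_APPROX_NONE)
for q,hh in zip(k,h[0]):
    if cv2.contourArea(q)>100:
        P=ray(c,q[:,0],.0405); print(hh[3],q[:,0].mean(0),(P.max(0)+P.min(0))/2,np.ptp(P,axis=0))
E
```

```text
2 [0.0, 0.0, 24.0, 0.0, 78, 0.2, 0.1, 24.3, 0.0, 78] from [ 0.4534 -0.246   0.0903] 1.6763
-1 [314.2984127  268.05714286] [ 0.45193558 -0.24067943] [0.05388088 0.05951073]
65 [313.27102804 271.10280374] [ 0.45212555 -0.23983986] [0.02216885 0.01892195]
65 [303.         233.87417219] [ 0.4453132  -0.22267137] [0.03508515 0.01821897]
```

drive_tool:
  motion: [1, -0.5, 24, 0, 78, 0, 0, 16, 0, 78, 0, 0, 8, 0, 78, 0, 0, 0, 0, 78, 0, 0, 0, 0, 78]

```text
t: 13.1
tcp_pos: [0.4533, -0.2458, 0.0431]
tool_rot: [3.141, 0.001, 1.676]
force: [-0.1, -0.3, 0.4]
width: 0.0784
grip_force: 0.0
```

drive_tool:
  motion: [0, 0, 0, 0, 52, 0, 0, 0, 0, 52, 0, 0, 0, 0, 40, 0, 0, 0, 0, 40, 0, 0, 0, 0, 40, 0, 0, 0, 0, 40, 0, 0, 0, 0, 40]
  squeeze: 60

```text
t: 13.8
tcp_pos: [0.4534, -0.2455, 0.0434]
tool_rot: [3.141, 0.001, 1.677]
force: [-2.3, 1.0, 8.9]
width: 0.0462
grip_force: 61.5
```

drive_tool:
  motion: [0, 0, -5, 0, 40, 0, 0, -15, 0, 40, 0, 0, -30, 0, 40, 0, 0, -30, 0, 40, 0, 0, 0, 0, 40, 0, 0, 0, 0, 40]

```text
t: 14.4
tcp_pos: [0.4532, -0.2454, 0.1234]
tool_rot: [3.14, 0.001, 1.677]
force: [-0.0, -0.1, -2.5]
width: 0.0462
grip_force: 62.2
```

```bash
python3 - <<'E'
from h import *
plan(.493,-.024,.123,2.03,jaw=40)
E
```

```text
5 [43.0, 13.0, 0.0, -0.07, 40, 42.0, 15.0, 0.0, -0.07, 40, 41.0, 19.0, 0.0, -0.07, 40, 40.0, 21.0, 0.0, -0.07, 40, 38.1, 24.2, 0.4, -0.073, 40] from [ 0.4532 -0.2454  0.1234] 1.6767
```

drive_tool:
  motion: [43, 13, 0, -0.07, 40, 42, 15, 0, -0.07, 40, 41, 19, 0, -0.07, 40, 40, 21, 0, -0.07, 40, 38, 24, 0, -0.075, 40, 0, 0, 0, 0, 40, 0, 0, 0, 0, 40]

```text
t: 15.1
tcp_pos: [0.4919, -0.0229, 0.1215]
tool_rot: [-3.14, -0.001, 2.034]
force: [-0.5, -0.7, -1.9]
width: 0.0464
grip_force: 62.2
```

```bash
python3 - <<'E'
from h import *
s=sense();p=s["tcp_pos"];print(p,s["tool_rot"][2])
z=p[2]-.0433+.0405; yw=s["tool_rot"][2]
A=np.array([[np.cos(yw),np.sin(yw)],[np.sin(yw),-np.cos(yw)]])
for n in ("wrist","top","scene"):
    c=cam(n);H,S,V=[c["hsv"][:,:,i].astype(int) for i in range(3)]
    u=proj(c,[*p[:2],z])[0]
    k,h=cv2.findContours(((H>12)&(H<32)&(S>80)).astype(np.uint8),cv2.RETR_CCOMP,cv2.CHAIN_APPROX_NONE)
    for q,hh in zip(k,h[0]):
        if np.linalg.norm(q[:,0].mean(0)-u)<40 and cv2.contourArea(q)>60:
            P=ray(c,q[:,0],z); T=(P-p[:2])@A*1000; print(n,hh[3],q[:,0].mean(0),"tool min",T.min(0),"max",T.max(0))
    if n=="wrist": save(c,"wr3",(190,200,450,395),3)
E
```

```text
[ 0.49194604 -0.02291745  0.1215337 ] 2.03404815234451
wrist -1 [312.77547771 328.09872611] tool min [-42.48574439 -26.3245386 ] max [40.45932262 25.45086675]
wrist 159 [312.00884956 310.91150442] tool min [  1.34905495 -10.14700209] max [14.51507092  9.6241725 ]
scene -1 [361.04938272 249.87037037] tool min [-30.38427691 -51.46446216] max [79.40075006 24.34732598]
scene -1 [396.75690608 234.81767956] tool min [-84.31961274 -71.12141122] max [  0.62611011 -29.12214248]
```

View pics/wr3.png

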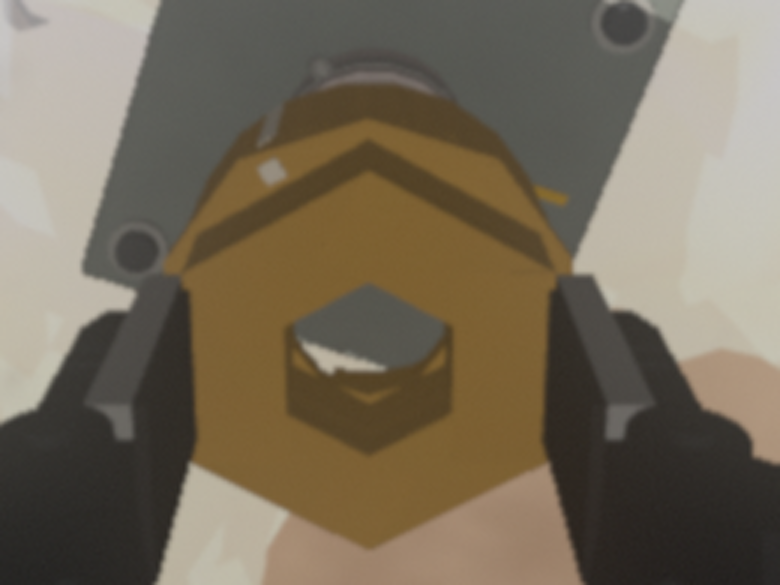

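The picture shows the ring squarely held on its flats. The white mark is at crop (270,125) and a pin at (320,67), in nearly the same direction. The hex face is centred near (369,360).

```bash
python3 - <<'E'
from h import *
s=sense();p=s["tcp_pos"];yw=s["tool_rot"][2];c=cam("wrist");z=p[2]-.0433+.0405
A=lambda a:np.array([[np.cos(a),np.sin(a)],[np.sin(a),-np.cos(a)]])
for uv in ([(369,360)],[(369,369)]):
    T=A(yw).T@(ray(c,np.array([190,200])+np.array(uv)/3,z)[0]-p[:2]); print("T",T*1000)
print("corners",[ (A(yw).T@(ray(c,np.array([190,200])+np.array(q)/3,z)[0]-p[:2])*1000).round(1) for q in [(369,172),(369,548),(193,360),(547,360),(369,283),(369,455)]])
q=[A(yw).T@(ray(c,np.array([190,200])+np.array(k)/3,z)[0]-p[:2]) for k in [(369,172),(369,548)]]; T=(q[0]+q[1])/2
for b in ([.002,0],[.0028,0]):
    b=np.array(b); print(b,np.array([.4921,-.0218])-A(1.5)@b-A(2.03)@(T-b))
plan(.493,-.024,.1,2.03,jaw=40)
E
```

```text
T [ 3.45931667 -0.04966261]
T [ 2.16011148 -0.0486402 ]
corners [array([29.2, -0.1]), array([-25.1,  -0. ]), array([  3.4, -23. ]), array([ 3.5, 23.1]), array([14.3, -0.1]), array([-10.6,  -0. ])]
[0.002 0.   ] [ 0.49202864 -0.02382722]
[0.0028 0.    ] [ 0.49161746 -0.0239081 ]
1 [0.8, 1.3, 21.9, -0.001, 40] from [ 0.4922 -0.0253  0.1219] 2.0293
```

drive_tool:
  motion: [1.4, 1.2, 20, 0, 40, 0, 0, 18, 0, 40, 0, 0, 0, 0, 40, 0, 0, 0, 0, 40]

```text
t: 15.7
tcp_pos: [0.4929, -0.0227, 0.0845]
tool_rot: [-3.141, -0.0, 2.031]
force: [1.1, 0.3, -1.0]
width: 0.0456
grip_force: 62.1
```

drive_tool:
  motion: [0, 0, 2, 0, 40, 0, 0, 2, 0, 40, 0, 0, 2, 0, 40, 0, 0, 0, 0, 40]

```text
t: 16.1
tcp_pos: [0.493, -0.0222, 0.0783]
tool_rot: [-3.142, 0.0, 2.032]
force: [0.2, -0.8, -1.1]
width: 0.0458
grip_force: 62.1
```

drive_tool:
  motion: [-0.7, -0.3, 1, 0, 40, 0, 0, 1, 0, 40, 0, 0, 1, 0, 40, 0, 0, 0, 0, 40]

```text
t: 16.5
tcp_pos: [0.493, -0.0228, 0.0752]
tool_rot: [-3.141, -0.0, 2.032]
force: [-0.7, 0.5, -0.9]
width: 0.0462
grip_force: 62.1
```

drive_tool:
  motion: [0, 0, 1.5, 0, 40, 0, 0, 1.5, 0, 40, 0, 0, 1, 0, 40, 0, 0, 0, 0, 40]

```text
t: 16.9
tcp_pos: [0.4929, -0.0229, 0.0711]
tool_rot: [-3.141, -0.0, 2.032]
force: [0.3, -0.1, -1.3]
width: 0.0458
grip_force: 62.1
```

drive_tool:
  motion: [0, 0, 1, 0, 40, 0, 0, 1, 0, 40, 0, 0, 1, 0, 40, 0, 0, 0, 0, 40]

```text
t: 17.3
tcp_pos: [0.4929, -0.0229, 0.0681]
tool_rot: [-3.141, -0.0, 2.032]
force: [-0.3, -0.7, -1.3]
width: 0.0463
grip_force: 62.1
```

drive_tool:
  motion: [0, 0, 1, 0, 40, 0, 0, 1, 0, 40, 0, 0, 1, 0, 40, 0, 0, 0, 0, 40]

```text
t: 17.7
tcp_pos: [0.4929, -0.0229, 0.0651]
tool_rot: [-3.141, -0.0, 2.032]
force: [0.4, -0.6, -1.8]
width: 0.046
grip_force: 62.1
```

drive_tool:
  motion: [0, 0, 1, 0, 40, 0, 0, 1, 0, 40, 0, 0, 1, 0, 40, 0, 0, 0, 0, 40]

```text
t: 18.1
tcp_pos: [0.493, -0.0229, 0.0621]
tool_rot: [-3.141, -0.0, 2.032]
force: [0.1, 0.3, -1.6]
width: 0.046
grip_force: 62.1
```

drive_tool:
  motion: [0, 0, 1, 0, 40, 0, 0, 1, 0, 40, 0, 0, 0.5, 0, 40, 0, 0, 0, 0, 40]

```text
t: 18.5
tcp_pos: [0.493, -0.0229, 0.0597]
tool_rot: [-3.141, -0.0, 2.032]
force: [-0.7, -1.0, -1.1]
width: 0.046
grip_force: 62.1
```

drive_tool:
  motion: [0, 0, 1, 0, 40, 0, 0, 0.7, 0, 40, 0, 0, 0, 0, 40]

```text
t: 18.8
tcp_pos: [0.493, -0.0229, 0.058]
tool_rot: [-3.141, -0.0, 2.032]
force: [-0.4, 1.1, -1.0]
width: 0.0464
grip_force: 62.1
```

drive_tool:
  motion: [0, 0, 0.5, 0, 40, 0, 0, 0, 0, 40]

```text
t: 19.0
tcp_pos: [0.493, -0.0229, 0.0575]
tool_rot: [-3.142, 0.0, 2.032]
force: [0.3, 1.1, -1.5]
width: 0.0465
grip_force: 62.1
```

drive_tool:
  motion: [0, 0, 0.5, 0, 40, 0, 0, 0, 0, 40]

```text
t: 19.2
tcp_pos: [0.493, -0.0229, 0.0571]
tool_rot: [3.142, 0.0, 2.032]
force: [-0.6, 0.5, -1.8]
width: 0.0461
grip_force: 62.1
```

drive_tool:
  motion: [0, 0, 0.5, 0, 40, 0, 0, 0, 0, 40]

```text
t: 19.4
tcp_pos: [0.4931, -0.0228, 0.057]
tool_rot: [-3.141, 0.0, 2.032]
force: [-2.5, 0.4, 4.5]
width: 0.0461
grip_force: 62.9
```

drive_tool:
  motion: [0, 0, 0.5, 0, 40, 0, 0, 0, 0, 40]

```text
t: 19.6
tcp_pos: [0.4931, -0.0229, 0.0567]
tool_rot: [-3.141, 0.0, 2.032]
force: [-4.3, 0.2, 9.2]
width: 0.046
grip_force: 63.4
```

Contact came at a ring height of 13.7 mm, so the ring has dropped through the gaps onto the glass. I'll ease off the pressing and turn clockwise while reading the moment.

drive_tool:
  motion: [0, 0, -0.7, 0, 40, 0, 0, 0, 0, 40]

```text
t: 19.8
tcp_pos: [0.4932, -0.0229, 0.057]
tool_rot: [3.141, 0.0, 2.032]
force: [-0.6, -0.5, 1.9]
width: 0.0461
grip_force: 62.6
```

```bash
cat > m.py <<'E'
from station import *
s=sense();print(s["t"],s["tcp_pos"].round(4),"yaw",round(s["tool_rot"][2],4),"F",s["force"].round(2),"M",s["moment"].round(3),"j7",s["joint_pos"][6].round(3),"q",s["joint_torque"][6].round(3),s["width"].round(4))
E
python3 m.py
```

```text
Traceback (most recent call last):
  File "m.py", line 2, in <module>
    s=sense();print(s["t"],s["tcp_pos"].round(4),"yaw",round(s["tool_rot"][2],4),"F",s["force"].round(2),"M",s["moment"].round(3),"j7",s["joint_pos"][6].round(3),"q",s["joint_torque"][6].round(3),s["width"].round(4))
                                                                                                                                                                                                    ^^^^^^^^^^^^^^^^
AttributeError: 'float' object has no attribute 'round'
```

drive_tool:
  motion: [0, 0, 0, 0.08, 40, 0, 0, 0, 0.08, 40, 0, 0, 0, 0.08, 40, 0, 0, 0, 0.08, 40, 0, 0, 0, 0, 40]

```text
t: 20.3
tcp_pos: [0.4934, -0.0229, 0.057]
tool_rot: [3.141, 0.0, 1.711]
force: [0.6, 0.3, 1.6]
width: 0.0462
grip_force: 62.5
```

```bash
python3 m.py
```

```text
Traceback (most recent call last):
  File "m.py", line 2, in <module>
    s=sense();print(s["t"],s["tcp_pos"].round(4),"yaw",round(s["tool_rot"][2],4),"F",s["force"].round(2),"M",s["moment"].round(3),"j7",s["joint_pos"][6].round(3),"q",s["joint_torque"][6].round(3),s["width"].round(4))
                                                                                                                                                                                                    ^^^^^^^^^^^^^^^^
AttributeError: 'float' object has no attribute 'round'
```

```bash
sed -i 's/,s\["width"\].round(4)//' m.py; python3 m.py
```

```text
20.3 [ 0.4934 -0.0229  0.057 ] yaw 1.7106 F [0.6  0.32 1.62] M [-0.053 -0.043 -0.014] j7 -0.08 q -1.4
```

drive_tool:
  motion: [0, 0, -0.2, 0.05, 40, 0, 0, 0, 0.05, 40]

```text
t: 20.5
tcp_pos: [0.4931, -0.0229, 0.057]
tool_rot: [3.141, 0.0, 1.613]
force: [-0.1, -0.2, 0.6]
width: 0.0462
grip_force: 62.4
```

```bash
python3 m.py
```

```text
20.5 [ 0.4931 -0.0229  0.057 ] yaw 1.6126 F [-0.12 -0.17  0.64] M [ 0.031 -0.076 -0.007] j7 -0.173 q 1.049
```

drive_tool:
  motion: [0, 0, 0, 0.05, 40, 0, 0, 0, 0.05, 40]

```text
t: 20.7
tcp_pos: [0.4931, -0.0229, 0.057]
tool_rot: [3.141, 0.0, 1.512]
force: [-0.5, 0.1, 0.1]
width: 0.0463
grip_force: 62.4
```

```bash
python3 m.py
```

```text
20.7 [ 0.4931 -0.0229  0.057 ] yaw 1.5125 F [-0.46  0.08  0.1 ] M [-0.056  0.027  0.023] j7 -0.268 q 0.979
```

drive_tool:
  motion: [0, 0, 0, 0.05, 40, 0, 0, 0, 0, 40]

```text
t: 20.9
tcp_pos: [0.4931, -0.0229, 0.057]
tool_rot: [3.141, 0.0, 1.463]
force: [-0.1, -0.4, 0.1]
width: 0.0462
grip_force: 62.4
```

```bash
python3 m.py
```

```text
20.9 [ 0.4931 -0.0229  0.057 ] yaw 1.4632 F [-0.13 -0.43  0.08] M [-0.073 -0.072  0.029] j7 -0.315 q -0.872
```

drive_tool:
  motion: [0, 0, 0, 0.05, 40, 0, 0, 0, 0, 40]

```text
t: 21.1
tcp_pos: [0.4931, -0.0228, 0.057]
tool_rot: [3.141, 0.0, 1.414]
force: [0.3, 0.7, 0.6]
width: 0.0465
grip_force: 62.3
```

```bash
python3 m.py
```

```text
21.1 [ 0.4931 -0.0228  0.057 ] yaw 1.4137 F [0.3  0.74 0.58] M [ 0.004 -0.103 -0.072] j7 -0.362 q -0.744
```

drive_tool:
  motion: [0, 0, 0, 0.05, 40]

```text
t: 21.2
tcp_pos: [0.4931, -0.0228, 0.057]
tool_rot: [3.141, -0.0, 1.365]
force: [0.6, 0.2, -0.5]
width: 0.0462
grip_force: 62.3
```

```bash
python3 m.py
```

```text
21.2 [ 0.4931 -0.0228  0.057 ] yaw 1.3652 F [ 0.59  0.21 -0.51] M [ 0.025 -0.088  0.104] j7 -0.408 q 1.573
```

drive_tool:
  motion: [0, 0, 0, 0.05, 40]

```text
t: 21.3
tcp_pos: [0.4931, -0.0229, 0.0569]
tool_rot: [3.141, 0.0, 1.314]
force: [0.9, 0.0, -1.6]
width: 0.0461
grip_force: 62.2
```

```bash
python3 m.py
```

```text
21.3 [ 0.4931 -0.0229  0.0569] yaw 1.3137 F [ 0.94  0.04 -1.62] M [-0.009 -0.155  0.175] j7 -0.457 q 0.869
```

drive_tool:
  motion: [0, 0, 0, 0.05, 40]

```text
t: 21.4
tcp_pos: [0.4931, -0.0228, 0.0569]
tool_rot: [3.141, 0.0, 1.264]
force: [1.2, 0.1, -0.9]
width: 0.0461
grip_force: 62.2
```

```bash
python3 m.py
```

```text
21.4 [ 0.4931 -0.0228  0.0569] yaw 1.2639 F [ 1.25  0.1  -0.94] M [ 0.053 -0.279  0.238] j7 -0.504 q 0.757
```

Torque first passed 0.1 N m at yaw 1.365, and it is now 0.24 N m, about 9.5 N. A little more turning should reach roughly 14 to 15 N.

drive_tool:
  motion: [0, 0, 0.15, 0.05, 40]

```text
t: 21.5
tcp_pos: [0.4931, -0.0228, 0.0568]
tool_rot: [3.141, 0.0, 1.214]
force: [1.3, -0.6, -0.1]
width: 0.0462
grip_force: 62.3
```

```bash
python3 m.py
```

```text
21.5 [ 0.4931 -0.0228  0.0568] yaw 1.2138 F [ 1.26 -0.6  -0.1 ] M [-0.022 -0.129  0.324] j7 -0.552 q 0.742
```

drive_tool:
  motion: [0, 0, 0.1, 0.03, 40]

```text
t: 21.6
tcp_pos: [0.4931, -0.0228, 0.0567]
tool_rot: [3.141, 0.0, 1.183]
force: [0.6, 0.3, -0.1]
width: 0.0461
grip_force: 62.2
```

```bash
python3 m.py
```

```text
21.6 [ 0.4931 -0.0228  0.0567] yaw 1.1834 F [ 0.62  0.33 -0.12] M [-0.016 -0.246  0.206] j7 -0.581 q -0.06
```

That is 0.18 rad past the first 0.1 N m, at roughly 14 N: snug. I'll let go and withdraw.

drive_tool:
  motion: [0, 0, 0, 0, 40, 0, 0, 0, 0, 52, 0, 0, 0, 0, 60, 0, 0, 0, 0, 65, 0, 0, -10, 0, 70, 0, 0, -30, 0, 70, 0, 0, -40, 0, 70, 0, 0, -40, 0, 70, -40, 0, 0, 0, 70, -40, 0, 0, 0, 70, 0, 0, 0, 0, 70]

```text
t: 22.7
tcp_pos: [0.461, -0.1019, 0.1777]
tool_rot: [3.141, 0.002, 1.176]
force: [-0.7, 0.7, -1.2]
width: 0.07
grip_force: 0.0
```

```bash
python3 - <<'E'
from h import *
s=sense();print(s["tcp_pos"],s["force"],s["width"])
for n in ("wrist","top","scene"):
    c=cam(n);H,S,V=[c["hsv"][:,:,i].astype(int) for i in range(3)]
    u=proj(c,[.493,-.0235,.04])[0]
    for q in blobs((H>14)&(H<32)&(S>95),100):
        if np.linalg.norm(q.mean(0)-u)<40:
            P=ray(c,q,.0265+.0135);print(n,(P.max(0)+P.min(0))/2,np.ptp(P,axis=0))
            t=np.linspace(0,2*np.pi,90);X=np.vstack([proj(c,np.c_[.493+r*np.cos(t),-.0235+r*np.sin(t),0*t+z+.013]) for r,z in ((.029,0),(.029,.0265),(.0277,.0405))]);print("  px",q.min(0),q.max(0),"pred",X.min(0).round(),X.max(0).round())
    if n!="wrist":
        for nm,lo,hi in (("amber",8,19),):
            for q in blobs((H>=lo)&(H<hi)&(S>125)&(V>60)):
                P=ray(c,q,.014)
                if np.linalg.norm(P.mean(0)-[.5,.18])<.13: print("  amber",P.mean(0))
E
```

```text
[ 0.46100668 -0.10194364  0.17768673] [-0.70651304  0.66592755 -1.17419567] 0.0699663988773559
wrist [ 0.49715713 -0.02557997] [0.07103384 0.07216423]
  px [257  65] [366 178] pred [271.  67.] [357. 159.]
top [ 0.49320451 -0.02962533] [0.05796392 0.06934399]
  px [301 251] [338 282] pred [301. 251.] [332. 282.]
  amber [0.46819906 0.25804598]
  amber [0.51884328 0.10343453]
scene [ 0.48855156 -0.02047273] [0.08610277 0.07169634]
  px [340 252] [374 290] pred [339. 251.] [373. 291.]
  amber [0.46738558 0.25785003]
  amber [0.51820341 0.10285824]
```

```bash
python3 -c "
from station import *
print(job_done())"
```

```text
the job is handed in; nothing more can be done
None
```

I laid the amber glass in the cell, screwed the brass ring down until snug (an estimated 14 N on the glass), let go, and handed the job in at about 23 s; I left the clay lump, block and tape alone, and no verdict came back.

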